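# Pack out a gluing press and hold the wedge tight

## Task

Close the gap between the board and the crossbar of the small gluing press: lay flat pale packers on the board under the bar, one squarely on top of another and in line with the press, as many as it takes for the wedge to fill what is left. Then push the dark taper wedge, thin end first and flat side down, between the top packer and the bar until you feel it jam and press the board, and finish still gripping it by its thick end, holding it tight there. Leave any packer you do not need lying flat on the bench away from the press, and do not knock the glue bottle over.

Things in the scene. Friction and masses are not known exactly. Their poses are not given: they have to be found in the camera images.
- press: Fixed gluing press. Origin on the bench below the middle of the crossbar's front face; x points into the press away from the robot, y left, z up. Base: x -98 to 92, 150 wide, 14 thick. Cleats beside the board (y +-38 to +-47) reach z = 22. Back stop: front face at x = 80, 84 wide, top at z = 54. Two steel rods (12 dia, 128 high) at x = 20, y = +-58. Yaw varies.
- crossbar: Wooden bar across the press, fixed at a height that varies. Origin: middle of its lower front edge (towards the robot); axes as the press. 40 deep (x 0 to 40), 140 wide, 22 thick, flat underside at its z = 0; nuts hang 10 lower at y +-48 to +-68 only. Gap above the board = this origin's height minus 32 mm: 34 to 52 mm. One packer is never enough.
- work: The board being pressed: pine, 70 wide, 210 long, 18 thick, 0.15 kg, loose on the press base between the cleats, under the bar. Its long axis (own y) lies along the press's x; in the press frame it reaches from x about -133 to 77. Origin: centre of its underside. Its top is 32 mm above the bench.
- packer_1: Pale wooden packer, flat strip 140 x 40 x 10 (x, y, z), 60 g, loose, flat on the bench. Origin: centre of its underside, x along its length. Three are alike; two or three are needed. Pushed in to the back stop its centre is at x = 10 of the press and 60 mm stick out in front of the bar. Grip it across the 40 mm width, about 50 mm from its centre.
- packer_2: A packer like packer_1.
- packer_3: A packer like packer_1.
- taper_wedge: Dark taper wedge, 150 long (x), 40 wide (y), about 80 g, loose, flat on the bench. Origin: centre of its underside. Thin end (5 thick) at x = +75, thick end (38) at x = -75, top slopes evenly. Grip across the width about 55 mm behind the origin. With the right packers it jams with its thin end 15 to 80 mm past the bar's front face; a push of 12 to 20 N jams it well.
- glue_bottle: White glue bottle with a red nozzle, standing at the left; a bystander, 196 tall, origin under its centre.

How it is judged:
By the outcome, as a careful person would: the job done as asked, in the order asked, and still so for the second after the job is handed in, while the arm keeps its last pose, push and grip.
It also fails if it takes over 72 s, if anything falls off the work surface, if the arm or the gripper's body presses on something with over 40 N, if the wrist force passes 120 N, or if a joint passes its speed limit or range.

## Robot

A 7-joint arm with a two-finger parallel gripper is mounted at the origin on the work surface; the furniture and walls round the work are solid. World frame = base frame: x ahead of the robot, y to its left, z up, the work surface at z = 0. Lengths are in m, angles in rad, forces in N, time in s.
With the tool pointing down it reaches from about 0.35 to 0.9 m from the base axis. Payload 19.9 kg.
Tool frame: the origin (TCP) lies between the finger pads; the fingertips stand 19 mm ahead of it and the grasp point (between the pads) is the TCP; z points along the fingers, y is the line along which they close (so a half turn about z gives the same grasp; the last joint's range is limited). The gripper opens to 94 mm and grips with 3 to 60 N. Pads are 16 mm wide; open, the fingers measure 119 mm over their backs; the gripper's body (75 mm by 177 mm) begins 78 mm behind the grasp point.
Start: joints at [-0.042, 0.417, -0.01, 1.614, 0.005, 1.111, -0.053], TCP at [0.625, 0, 0.224] pointing down, gripper open.
Joint ranges: [-2.81, 2.81], [-0.39, 2.02], [-1.27, 1.25], [0.06, 2.57], [-1.19, 4.33], [0.19, 2], [-2.82, 2.82]. Speed limits (rad/s): [1.89, 1.89, 2.39, 2.39, 3.01, 3.01, 3.01].

## Interface

Orientations are given as a unit quaternion [x, y, z, w].
In Python, from bench import r gives the robot as it stands. The module is installed in compiled form; this text tells all that it offers. Calls block until the motion is done:
- r.movep(position, orientation): joint-space move of the TCP to a pose.
- r.move_l(position, frame=None, v=0.15, stop_force=None): straight line of the TCP; frame=None keeps the orientation; v is the mean speed in m/s. With stop_force (N) it stops when the force on the tool has changed by that much, and returns True; else False.
- r.goto_joints(angles): joint-space move.
- r.ungrasp() and r.close_gripper(strength=None): open the fingers fully, or close them until they stop; strength is the grip in N (None keeps the last).
- r.pause(seconds).
- r.inverse_kinematics(position, orientation): joint angles nearest the present ones, or None.
- r.capture(name): name is "scene" or "side" or "wrist"; returns (picture, depth): 400x640x3 uint8, red, green, blue; 400x640 float32, m along the optical axis (not along the pixel's ray), 0 where there is no reading.
- r.camera_model(name): a dict with "mtx" (3x3 intrinsics, pixels), "xyz" and "orientation" of the camera in the world. Camera axes: x right, y down, z forward; pixel columns grow to the right and rows downward; lengths in m; the calibration is good to about 2 mm. A picture is of the moment at which its call begins: read the wrist's pose just before it. camera_model takes no time and is no camera call; for the wrist camera it gives the pose at the moment of the call.
A pose or a line that the arm cannot do raises r.Unreachable and nothing moves.
- r.finish_job(): hands the job in; it is judged then, once.
Trained networks look in the newest picture that a camera, given by its name, has taken for a name from the list of things; names that differ only in an ending like _2 or _b are one class to them, and where a whole thing is asked for, a point or a joint stands for the part that bears it (a point fixed in the world has none). Each returns a list of dicts, best first, with "score" (0 to 1); they miss things now and then, are a little off and sometimes report something else, mostly with a low value. They report only what shows in the picture. A call takes as long as a camera call.
- r.spot_in(label, camera): "location" ([row, column] in pixels, amid what is visible of it).
- r.cut_out(label, camera): "pixels" (400x640 bool, what is visible of it) and "location" ([row, column] in pixels, amid what is visible of it).
- r.landmark_of(label, camera): "location" ([row, column] in pixels: a listed point, or the origin of a listed thing).
Readings, each from a call of its own:
- r.read_clock(): time.
- r.read_joints(): joint angles.
- r.read_joint_velocities(): joint speeds.
- r.read_effort(): joint torques, N m.
- r.read_ee_pos(): TCP position.
- r.read_tool_rot(): TCP orientation.
- r.read_force(): force on the tool from outside, world axes, zero at the start.
- r.read_ft_torque(): the same for the moment, N m.
- r.read_opening(): finger opening in m.
- r.read_grip_force(): force on a finger pad.
Only numpy, scipy, OpenCV 4.12 (cv2) and the standard library are available. Lean on these libraries where they do the work, as an engineer would, in place of code of your own. Each camera call takes 0.05 s, during which the arm holds its last target. There are 200 camera calls.

## Working session

There is one attempt and no reset: what is moved stays moved. The work goes in short steps, each a Python script; the robot and the scene stay as the last script left them, time stands still between calls to the robot, and variables do not carry over. Pictures are saved under pics/ and viewed, at most 10 in all, crops included, and the job is handed in when it is done.

```bash
mkdir -p pics; cat > h.py <<'E'
import numpy as np, cv2
from scipy.spatial.transform import Rotation as R
from bench import r
def grab(n,save=None):
    m=r.camera_model(n); im,d=r.capture(n)
    if save: cv2.imwrite('pics/'+save,im[:,:,::-1])
    return m,im,d
def cloud(m,d):
    K=np.array(m['mtx']); v,u=np.indices(d.shape)
    p=np.stack([(u-K[0,2])/K[0,0]*d,(v-K[1,2])/K[1,1]*d,d],-1)
    return p@R.from_quat(m['orientation']).as_matrix().T+np.array(m['xyz'])
def down(yaw): # tool z down, tool y (closing) at angle: tool x along yaw
    c,s=np.cos(yaw),np.sin(yaw)
    return R.from_matrix(np.array([[c,s,0],[s,-c,0],[0,0,-1]]).T).as_quat()
E
python3 - <<'E'
from h import *
print(r.read_clock(), r.read_tool_rot())
for n in ['scene','side','wrist']:
    m,im,d=grab(n,n+'0.png'); P=cloud(m,d); print(n,m['xyz'],(d>0).mean())
    for l in ['packer_1','taper_wedge','crossbar','press','work','glue_bottle']:
        for o in r.cut_out(l,n):
            if o['score']<.3: continue
            q=P[o['pixels']&(d>0)]
            if len(q)<20: continue
            zt=np.percentile(q[:,2],80); t=q[abs(q[:,2]-zt)<.006] if l!='taper_wedge' else q
            b=cv2.minAreaRect((t[:,:2]*1000).astype(np.float32))
            print(l,round(o['score'],2),np.round(o['location']),len(q),'z',np.round(np.percentile(q[:,2],[5,50,95]),3),'rect',np.round(b[0],0),np.round(b[1],0),round(b[2],1))
        for o in r.landmark_of(l,n)[:3] if l in('crossbar',) else []: print('  lm',l,round(o['score'],2),o['location'])
ims=[cv2.imread(f'pics/{n}0.png') for n in('scene','side')]
cv2.imwrite('pics/a.png',cv2.resize(np.vstack(ims),(480,600)))
E
```

```text
0.0 [ 7.07089596e-01  7.07123698e-01 -4.71395286e-04 -3.96109621e-04]
scene [-0.14107305  0.7562238   0.7250692 ] 0.9688359375
packer_1 0.92 [265. 280.] 780 z [0.002 0.01  0.012] rect [417. 299.] [140.  44.] 15.0
packer_1 0.91 [240. 302.] 652 z [0.002 0.01  0.012] rect [444. 196.] [141.  45.] 22.7
packer_1 0.6 [195. 329.] 439 z [0.002 0.01  0.013] rect [514. -11.] [140.  45.] 16.7
taper_wedge 0.73 [213. 323.] 605 z [0.005 0.019 0.035] rect [483.  91.] [149.  43.] 18.5
crossbar 0.94 [146. 369.] 391 z [0.073 0.09  0.097] rect [ 538. -241.] [138.  42.] 83.5
  lm crossbar 0.64 [153.8, 374.7]
press 0.75 [168. 369.] 750 z [0.006 0.015 0.11 ] rect [ 529. -210.] [127. 156.] 39.0
work 0.7 [166. 388.] 792 z [0.019 0.032 0.035] rect [ 490. -240.] [ 75. 208.] 83.5
glue_bottle 0.97 [282. 230.] 1263 z [0.025 0.107 0.167] rect [389. 458.] [45. 27.] 83.1
side [ 0.11103716 -0.84107531  0.55136339] 0.98426953125
packer_1 0.84 [246. 343.] 396 z [0.004 0.011 0.012] rect [513. -16.] [137.  41.] 15.7
packer_1 0.59 [218. 298.] 277 z [0.003 0.01  0.012] rect [444. 193.] [141.  40.] 23.4
packer_1 0.48 [205. 
[... 614 characters left out ...]
8  0.158] rect [390. 442.] [23. 53.] 58.0
wrist [0.62549504 0.08122587 0.38415807] 0.99604296875
packer_1 0.88 [ 17. 133.] 3036 z [0.003 0.009 0.011] rect [435. 189.] [118.  40.] 23.0
packer_1 0.69 [189. 236.] 3509 z [0.008 0.009 0.011] rect [515. -13.] [140.  40.] 17.5
taper_wedge 0.96 [105. 193.] 5561 z [0.006 0.021 0.036] rect [454. 147.] [174. 171.] 18.4
crossbar 0.87 [383. 255.] 1228 z [0.088 0.09  0.099] rect [ 543. -224.] [75. 40.] 83.9
press 0.71 [313. 268.] 3850 z [0.006 0.013 0.12 ] rect [ 521. -234.] [115. 160.] 83.9
work 0.76 [365. 237.] 1415 z [0.03  0.031 0.032] rect [ 520. -265.] [156.  42.] 0.2
work 0.58 [379. 260.] 1314 z [0.087 0.09  0.1  ] rect [ 543. -224.] [75. 40.] 83.9
```

View pics/scene0.png

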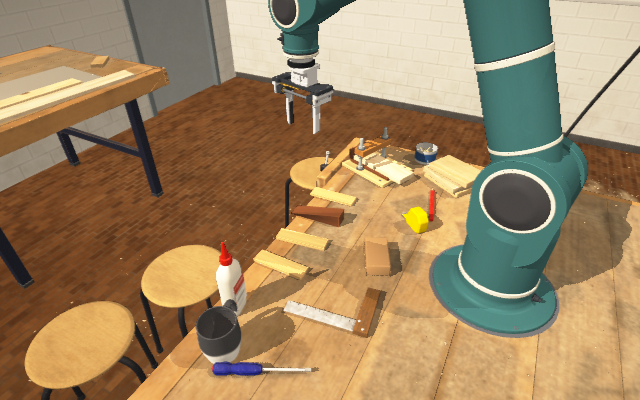

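View pics/side0.png

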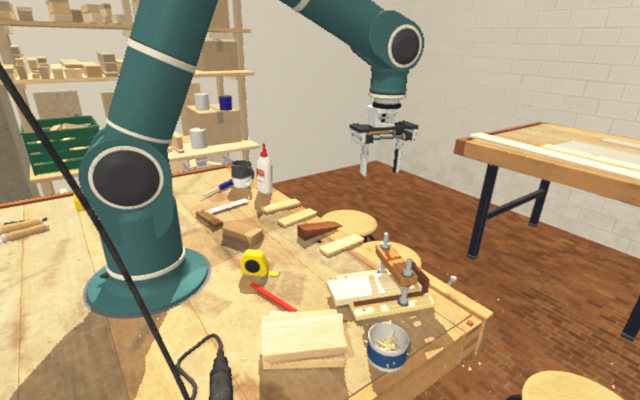

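The pictures show the press at the right front (scene ~(370,165), side ~(390,285)). The packers and wedge lie in a row towards the bottle at scene ~(230,280). Next I look from near with the wrist camera.

```bash
cat >> h.py <<'E'
def rect(q): # centre, yaw of the long side (|yaw|<90), dims
    (c,(w,h),a)=cv2.minAreaRect((q[:,:2]*1000).astype(np.float32))
    if h>w: a-=90; w,h=h,w
    a=(a+90)%180-90
    return np.array(c)/1000,np.radians(a),(round(w),round(h))
def look(l,n,m,P,d,z0=None,z1=None):
    out=[]
    for o in r.cut_out(l,n):
        if o['score']<.4: continue
        k=cv2.erode(o['pixels'].astype(np.uint8),np.ones((2,2)))>0
        q=P[k&(d>0)]
        if z0 is not None: q=q[(q[:,2]>z0)&(q[:,2]<z1)]
        if len(q)>50: out.append((o,q))
    return out
E
python3 - <<'E'
from h import *
yaw=np.radians(-6.2)
r.movep([0.43,-0.225,0.25],down(yaw))
m,im,d=grab('wrist','w1.png'); P=cloud(m,d)
for l,z0,z1 in [('crossbar',.08,.098),('work',.028,.036)]:
    for o,q in look(l,'wrist',m,P,d,z0,z1):
        c,a,s=rect(q); print(l,round(o['score'],2),c,np.degrees(a),s,np.percentile(q[:,2],[5,50,95]))
r.movep([0.42,0.02,0.25],down(np.radians(17)))
m,im,d=grab('wrist','w2.png'); P=cloud(m,d)
for l in ['packer_1','taper_wedge']:
    for o,q in look(l,'wrist',m,P,d,.004,.045):
        c,a,s=rect(q); print(l,round(o['score'],2),c,np.degrees(a),s,np.percentile(q[:,2],[5,50,95]))
        if l[0]=='t': print('slope',np.linalg.lstsq(np.c_[q[:,:2]-c,np.ones(len(q))],q[:,2],rcond=None)[0])
print(r.read_clock(),r.read_joints())
cv2.imwrite('pics/w12.png',cv2.resize(np.vstack([cv2.imread('pics/w1.png'),cv2.imread('pics/w2.png')]),(480,600)))
E
```

```text
crossbar 0.9 [ 0.53937012 -0.24612097] 83.74077606201172 (139, 39) [0.0888836  0.09019251 0.09205441]
packer_1 0.89 [ 0.51433087 -0.01370137] 17.52054786682129 (139, 40) [0.00810899 0.00946814 0.01080685]
packer_1 0.7 [0.41741278 0.29716312] 14.72440528869629 (140, 41) [0.00734823 0.00967781 0.01106468]
packer_1 0.63 [0.44408246 0.19327792] 22.991844177246094 (139, 40) [0.00789878 0.00961032 0.01101814]
taper_wedge 0.64 [0.48480005 0.08845856] 18.447404861450195 (149, 39) [0.00643423 0.02078489 0.03580178]
slope [-0.21585209 -0.03304637  0.02099661]
3.6167 [-2.66845645e-01  1.17254825e-02  1.50640426e-01  2.06176029e+00
 -1.86252263e-03  1.06844439e+00 -1.39222652e+00]
```

View pics/w12.png

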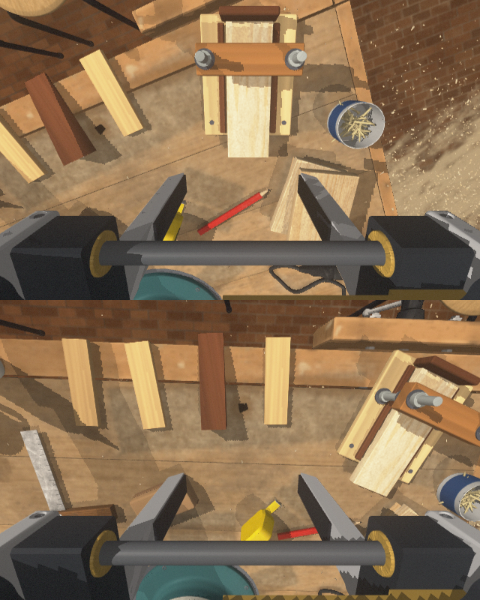

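Picture: the press is at top, with the bar at about row 60. In the lower half the row is packer, wedge, packer, packer, with the wedge's thick end towards the robot. The bar top is at 90 mm, so the gap is 36 mm: two packers, then the wedge about 50 mm in.

```bash
cat >> h.py <<'E'
YAW=np.radians(-6.26); C=np.array([0.5195,-0.2439])
ex=np.array([np.cos(YAW),np.sin(YAW)]); ey=np.array([-ex[1],ex[0]])
def pr(x,y,z): return [*(C+x*ex+y*ey),z]
def topress(p): q=np.array(p[:2])-C; return np.round([q@ex*1000,q@ey*1000,p[2]*1000],1)
def place(c,a,layer):
    c=np.array(c); a=np.radians(a); g=c-.05*np.array([np.cos(a),np.sin(a)])
    r.movep([*g,.10],down(a)); r.move_l([*g,.0208],v=.12)
    r.close_gripper(30); print('open',r.read_opening(),r.read_grip_force())
    r.move_l([*g,.12],v=.2)
    z=.0530+.010*layer
    r.movep(pr(-.130,0,z+.05),down(YAW)); r.move_l(pr(-.130,0,z+.003),v=.12)
    hit=r.move_l(pr(-.055,0,z+.003),v=.1,stop_force=8); print('early hit',hit)
    hit=r.move_l(pr(-.025,0,z+.003),v=.03,stop_force=5)
    print('stop',hit,topress(r.read_ee_pos()),r.read_force())
    p=topress(r.read_ee_pos())/1000
    r.move_l(pr(p[0]-.001,0,z+.003),v=.03)
    hit=r.move_l(pr(p[0]-.001,0,z-.002),v=.02,stop_force=4); print('down',hit,topress(r.read_ee_pos()))
    r.ungrasp(); p=r.read_ee_pos(); r.move_l([p[0],p[1],.15],v=.15)
E
python3 - <<'E'
from h import *
place([.5143,-.0137],17.5,0)
r.movep([0.43,-0.225,0.25],down(YAW))
m,im,d=grab('wrist','w3.png'); P=cloud(m,d)
for o,q in look('packer_1','wrist',m,P,d,.037,.047):
    c,a,s=rect(q); print(round(o['score'],2),topress([*c,0]),np.degrees(a),s,np.median(q[:,2]))
print(r.read_clock())
E
```

```text
open 0.03974510141117789 29.98879909515381
early hit False
stop False [-25.1   0.   56. ] [-0.077561   -0.18714797  0.28358465]
down True [-25.9  -0.   51.3]
0.67 [-15.5  46.4   0. ] -10.760505676269531 (33, 31) 0.039881707823364726
13.575
```

View pics/w3.png

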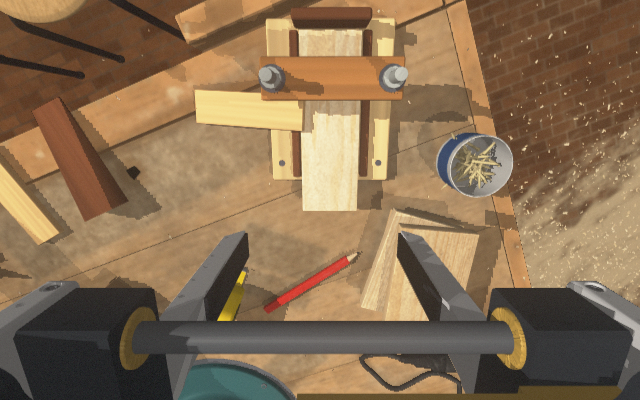

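The packer struck the rod in transit. It now lies across the press's left cleat, at pixels (195–303, 90–130). I'll measure its attitude and re-grip it.

```bash
python3 - <<'E'
from h import *
m,im,d=grab('wrist'); P=cloud(m,d)
for o in r.cut_out('packer_1','wrist'):
    k=cv2.erode(o['pixels'].astype(np.uint8),np.ones((3,3)))>0
    q=P[k&(d>0)]; print(round(o['score'],2),o['location'],len(q))
    if len(q)<50: continue
    c,a,s=rect(q); print(topress([*c,0]),c,np.degrees(a),s,np.percentile(q[:,2],[2,50,98]))
    t=(q[:,:2]-C)@np.c_[ex,ey]; co,res,_,_=np.linalg.lstsq(np.c_[t,np.ones(len(t))],q[:,2],rcond=None); print('plane',co,np.sqrt(res/len(t)))
    print('ends',[topress([*(c+s_*.07*np.array([np.cos(a),np.sin(a)])),0]) for s_ in(-1,1)])
print(r.read_clock())
E
```

```text
0.97 [208.9, 27.1] 2126
[-131.2  421.     0. ] [0.43503217 0.18885864] 22.7760066986084 (117, 40) [0.0036841  0.0096942  0.01147917]
plane [-0.03116817  0.05593643 -0.01807943] [0.00164074]
ends [array([-192.4,  387. ,    0. ]), array([-70. , 454.9,   0. ])]
0.8 [111.6, 247.1] 3192
[-8.7 98.6  0. ] [ 0.52161194 -0.14496323] 79.86862182617188 (135, 38) [0.01055672 0.02622412 0.04214454]
plane [-0.00894499 -0.24306118  0.05036838] [0.00077908]
ends [array([-13.4,  28.7,   0. ]), array([ -4. , 168.4,   0. ])]
13.675
```

```bash
cat >> h.py <<'E'
def insert(layer,flip=False):
    D=down(YAW+(np.pi if flip else 0)); z=.0530+.010*layer
    r.movep(pr(-.136,0,.20),D); r.move_l(pr(-.136,0,z+.003),v=.15)
    if r.move_l(pr(-.052,0,z+.003),v=.1,stop_force=8): print('EARLY HIT',topress(r.read_ee_pos())); return False
    hit=r.move_l(pr(-.028,0,z+.003),v=.03,stop_force=5); p=topress(r.read_ee_pos())/1000
    print('stop',hit,p,r.read_opening())
    r.move_l(pr(p[0]-.001,0,z+.003),v=.03)
    print('down',r.move_l(pr(p[0]-.001,0,z-.003),v=.02,stop_force=4),topress(r.read_ee_pos()))
    r.ungrasp(); p=r.read_ee_pos(); r.move_l([p[0],p[1],.16],v=.15); return hit
def check(layer,save):
    r.movep([0.43,-0.225,0.25],down(YAW))
    m,im,d=grab('wrist',save); P=cloud(m,d); t=.042+.01*layer
    for o,q in look('packer_1','wrist',m,P,d,t-.006,t+.006):
        c,a,s=rect(q); print(round(o['score'],2),topress([*c,0]),np.degrees(a-YAW),s,np.median(q[:,2]))
    print(r.read_clock())
E
python3 - <<'E'
from h import *
co=np.array([-.00894499,-.24306,.05037]) # top plane in press coords
u=np.array([np.cos(np.radians(79.87)),np.sin(np.radians(79.87))]) 
c=np.array([.52161,-.14496]); g=c+.048*u
gp=(g-C)@np.c_[ex,ey]; zt=co[0]*gp[0]+co[1]*gp[1]+co[2]
grad=co[0]*ex+co[1]*ey
n=np.array([-grad[0],-grad[1],1]); n/=np.linalg.norm(n)
tx=np.array([*u,grad@u]); tx-=tx@n*n; tx/=np.linalg.norm(tx)
q=R.from_matrix(np.c_[tx,np.cross(-n,tx),-n]).as_quat()
tcp=np.array([*g,zt])+n*(.0208-.010)
print(tcp,[r.inverse_kinematics(pr(x,0,.06),down(YAW+np.pi)) is not None for x in(-.136,-.04)])
r.movep(tcp+n*.09,q); r.move_l(tcp,v=.12); r.close_gripper(30); print(r.read_opening(),r.read_ee_pos())
e=np.array([*ey,0]); up=np.array([0,0,1])
r.move_l(tcp+.005*up,v=.05)
print('drag',r.move_l(tcp+.005*up+.108*e,v=.12,stop_force=15))
r.move_l(tcp+.008*up+.108*e+[0,0,.18],v=.2)
p=r.read_ee_pos(); r.movep(p-np.array([.08,0,0]),down(np.radians(120)))
print(r.read_opening(),r.read_clock())
grab('side','s1.png'); 
E
```

```text
[ 0.53042378 -0.09518302  0.02531166] [True, True]
0.039409717333680316 [ 0.53039243 -0.09516962  0.02527635]
drag False
0.03972600140449613 19.625
```

View pics/s1.png

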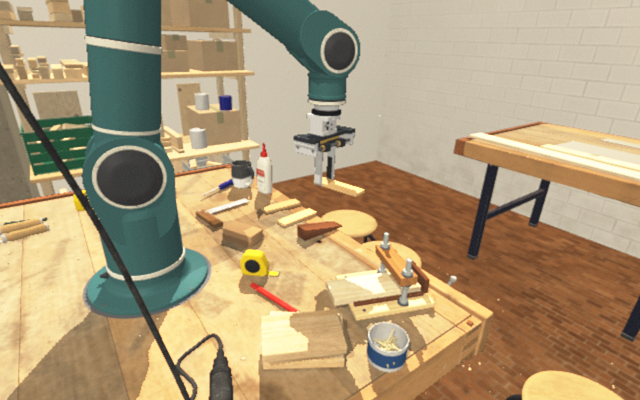

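The packer is gripped level at (340,187). Now I insert it from a high approach.

```bash
python3 - <<'E'
from h import *
r.movep(pr(-.16,.05,.22),down(YAW+np.pi))
print(insert(0,True)); check(0,'w4.png')
E
```

```text
stop True [-0.0382  0.0001  0.0554] 0.03944501296436211
down True [-38.9  -0.1  52.1]
True
0.57 [ 9.  -0.1  0. ] 0.07767272949218733 (138, 40) 0.041538400677968434
29.125
```

View pics/w4.png

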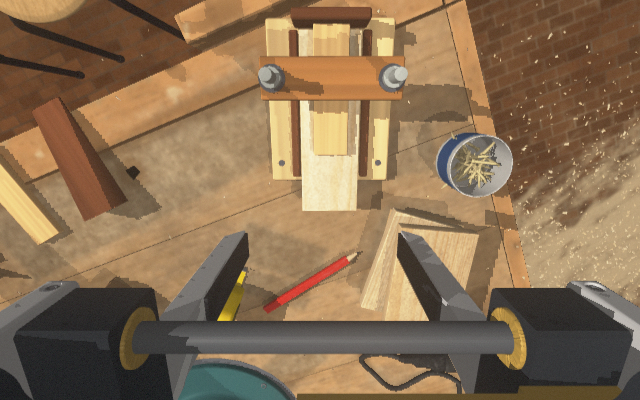

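Packer 1 is square at press x = 9, y = 0, yaw 0.1°, visible under the bar at (332,90). Next is the second one.

```bash
python3 - <<'E'
from h import *
c=np.array([.4441,.1933]); a=np.radians(23); g=c-.05*np.array([np.cos(a),np.sin(a)])
r.movep([*g,.10],down(a)); r.move_l([*g,.0208],v=.15)
r.close_gripper(30); print('open',r.read_opening())
r.move_l([*g,.20],v=.3)
r.movep(pr(-.16,.05,.21),down(YAW))
print(insert(1)); check(1,'w5.png')
m,im,d=grab('wrist'); P=cloud(m,d)
for o,q in look('taper_wedge','wrist',m,P,d,.004,.045):
    c,a,s=rect(q); print('w',round(o['score'],2),c,np.degrees(a),s)
E
```

```text
open 0.039568891732235156
stop True [-0.0409  0.0003  0.0655] 0.039448249059075825
down True [-41.7  -0.   62.3]
True
0.68 [ 8.6 -0.   0. ] 0.6381280517578127 (139, 39) 0.05156539191450363
40.1583
w 0.91 [0.48474823 0.0874963 ] 19.364683151245117 (148, 42)
```

View pics/w5.png

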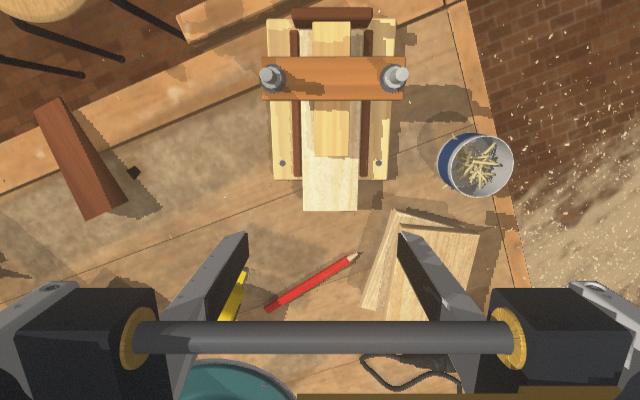

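Both packers are stacked squarely. Now the wedge.

```bash
python3 - <<'E'
from h import *
c=np.array([.4848,.0882]); a=np.radians(18.6); g=c-.055*np.array([np.cos(a),np.sin(a)])
r.movep([*g,.12],down(a)); r.move_l([*g,.0215],v=.15)
r.close_gripper(55); print('open',r.read_opening())
r.move_l([*g,.20],v=.3)
r.movep(pr(-.16,.03,.20),down(YAW))
z=.0738
r.movep(pr(-.140,0,z+.03),down(YAW)); r.move_l(pr(-.140,0,z+.002),v=.1)
f0=np.array(r.read_force())
print('early',r.move_l(pr(-.100,0,z+.002),v=.08,stop_force=8),topress(r.read_ee_pos()))
print('down',r.move_l(pr(-.100,0,z-.002),v=.02,stop_force=2.5),topress(r.read_ee_pos()),np.array(r.read_force())-f0)
zz=r.read_ee_pos()[2]
print('jam',r.move_l(pr(-.055,0,zz),v=.03,stop_force=14),topress(r.read_ee_pos()))
f=np.array(r.read_force())-f0; print('f press x,y,z',f[:2]@ex,f[:2]@ey,f[2],r.read_opening(),r.read_clock(),f0)
r.pause(.5); f=np.array(r.read_force())-f0; print(f[:2]@ex,f[:2]@ey,f[2],topress(r.read_ee_pos()))
grab('side','s2.png'); im=cv2.imread('pics/s2.png')[200:340,300:500]; cv2.imwrite('pics/s2c.png',cv2.resize(im,(800,560)))
E
```

```text
open 0.0399976829621849
early False [-1.004e+02 -1.000e-01  7.570e+01]
down True [-1.003e+02 -1.000e-01  7.300e+01] [0.50521051 1.17172802 3.5154592 ]
jam True [-79.5  -0.4  73.1]
f press x,y,z 2.4356270572238294 1.0930410595399769 4.396310323440597 0.039694776483412963 47.9417 [ 0.37347003 -0.50028746 -0.32865054]
3.150346751807899 0.11757074505220816 5.781176651640484 [-79.8  -0.4  73.1]
```

View pics/s2c.png

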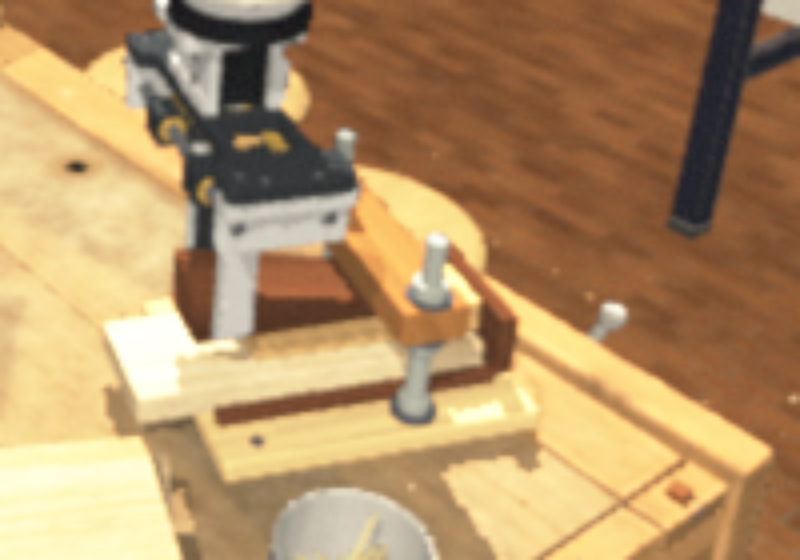

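Picture: the wedge sits under the bar on the packers, held by the thick end at crop (235,300). It jams at the expected depth, but the push relaxed when the motion stopped. I'll build it up in small steps.

```bash
python3 - <<'E'
from h import *
f0=np.array([.373,-.5,-.329])
x,y,z=topress(r.read_ee_pos())/1000
t=x
for i in range(16):
    t+=.0007; r.move_l(pr(t,0,z),v=.02,stop_force=40); r.pause(.15)
    f=np.array(r.read_force())-f0; fx=f[:2]@ex
    print(round(t*1000,1),topress(r.read_ee_pos()),np.round([fx,f[:2]@ey,f[2]],1))
    if fx<-15: break
r.pause(.6); f=np.array(r.read_force())-f0; print(f[:2]@ex,f[:2]@ey,f[2],topress(r.read_ee_pos()),r.read_opening(),r.read_grip_force(),r.read_clock())
E
```

```text
-79.1 [-79.5  -0.3  73.2] [-1.4 -0.8  8. ]
-78.4 [-79.4  -0.3  73.2] [-6.8  0.6 14.2]
-77.7 [-79.1  -0.3  73.2] [-9.6  1.7 17.4]
-77.0 [-78.5  -0.4  73.2] [-10.    0.9  18. ]
-76.3 [-78.1  -0.4  73.2] [-12.5   0.5  20.6]
-75.6 [-77.7  -0.5  73.2] [-14.9   1.6  23.4]
-74.9 [-77.4  -0.5  73.2] [-18.4   1.3  27.8]
-18.248946612168158 2.8510989509154703 26.598362533557882 [-77.4  -0.5  73.2] 0.039572755460224894 55.0052672624588 51.8917
```

```bash
python3 - <<'E'
from h import *
f0=np.array([.373,-.5,-.329]); t=-.0749; z=.0732
for i in range(5):
    z+=.0006; r.move_l(pr(t,0,z),v=.02); r.pause(.15)
    f=np.array(r.read_force())-f0
    print(round(z*1000,1),topress(r.read_ee_pos()),np.round([f[:2]@ex,f[:2]@ey,f[2]],1))
    if f[2]<10: break
r.pause(.4)
grab('side'); m,im,d=grab('side','s3.png'); P=cloud(m,d)
for o,q in look('taper_wedge','side',m,P,d): print(o['score'],np.ptp((q[:,:2]-C)@ex),np.round(np.percentile(q[:,2],[2,98]),3))
print(r.read_clock())
im=cv2.imread('pics/s3.png')[220:320,320:460]; cv2.imwrite('pics/s3c.png',cv2.resize(im,(784,560),interpolation=cv2.INTER_CUBIC))
E
```

```text
73.8 [-77.   -0.2  73.3] [-9.9  0.1  7.6]
0.67 0.10606427085264883 [0.051 0.09 ]
0.55 0.20742768687110014 [0.018 0.034]
52.8417
```

View pics/s3c.png

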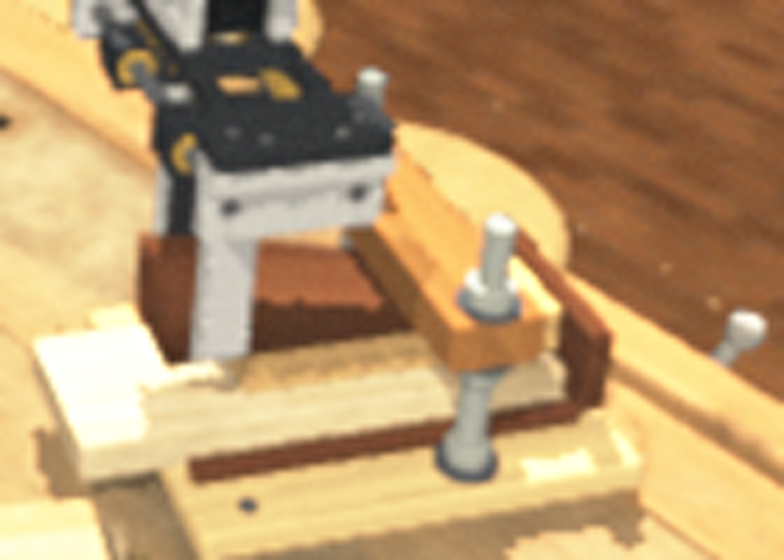

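The wedge sits flat, seated under the bar. With the downward load relieved, I restore the horizontal push to about 16 N and hand in.

```bash
python3 - <<'E'
from h import *
f0=np.array([.373,-.5,-.329]); t=-.0749; z=.0738
def F():
    f=np.array(r.read_force())-f0; return np.array([f[:2]@ex,f[:2]@ey,f[2]])
for i in range(14):
    f=F()
    if f[0]<-15.5: break
    t+=.0006; z+=.0002 if f[2]>12 else 0
    r.move_l(pr(t,0,z),v=.02); r.pause(.15); print(round(t*1e3,1),round(z*1e3,1),topress(r.read_ee_pos()),np.round(F(),1))
r.pause(1); f=F(); print(np.round(f,1),topress(r.read_ee_pos()),r.read_grip_force(),r.read_clock())
if -22<f[0]<-13: print(r.finish_job())
E
```

```text
-74.3 73.8 [-76.9  -0.2  73.3] [-14.1   0.5  11.2]
-73.7 73.8 [-76.8  -0.2  73.3] [-17.7   0.9  16.1]
[-17.7   0.9  15.1] [-76.8  -0.2  73.3] 54.998361468315125 54.6417
the job is handed in; nothing more can be done
None
```

The job is handed in at about 55 s: two packers are stacked squarely against the back stop, and the wedge is jammed about 53 mm (estimated from the grip position) past the bar's front face, still gripped by its thick end with a push of about 18 N; on the way in I knocked the first packer against a press rod and had to re-grip it, the third packer was left where it lay, and I did not go near the glue bottle.

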